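# Index the tacking turntable by four clicks

## Robot

A 6-joint arm with a two-finger parallel gripper is mounted at the origin on a cart in front of the work surface, level with it; the furniture and walls round the work are solid. World frame = base frame: x ahead of the robot, y to its left, z up, the work surface at z = 0. Lengths are in m, angles in rad, forces in N, time in s.
With the tool pointing down it reaches from about 0.35 to 0.875 m from the base axis. Payload 4.2 kg.
Tool frame: the origin (TCP) lies at the very end of the fingers, on their centre line; the grasp point (between the pads) lies 19 mm behind it; z points along the fingers, y is the line along which they close (so a half turn about z gives the same grasp; the last joint's range is limited). The gripper opens to 85 mm and grips with 20 to 120 N. Pads are 22 mm wide; open, the fingers measure 114 mm over their backs; the gripper's body (76 mm by 85 mm) begins 54 mm behind the grasp point. The pads swing forward as they close: fully open they stand 13 mm farther back than shut.
Start: joints at [-0.959, 0.385, 0.008, 0, -1.194, -0.259], TCP at [0.216, -0.586, 0.231] pointing down, gripper open.
Joint ranges: [-3.14, 3.14], [-1.21, 2.06], [-1.07, 1.41], [-3.16, 2.05], [-2.99, -0.16], [-3.1, 3.1]. Speed limits (rad/s): [2.79, 2.79, 3.14, 3.14, 3.14, 3.14].

## Interface

Orientations are given as a rotation vector (axis times angle).
In Python, from cell import arm gives the robot as it stands.
- The arm moves only by the tool jog_arm, never from a script. Its argument "steps" is a list of rows, each a list of 7 numbers: the shift along the tool's x, y, z in units of 20 mm (1.0 is 20 mm), then the turn, a rotation vector about the tool's x, y, z in units of 60 degrees (1.0 is 60 degrees), then the closure, from 0 (fully open) to 1 (shut). In form: [[tx, ty, tz, wx, wy, wz, grip], ...]. A call has 1 to 5 rows; each row shifts and turns the commanded pose from where the row before left it, along the tool's axes as they then stand; what a row does not reach is not made up. A row lasts 1/10 s, in which the tool goes at most 50 mm and 8.59 degrees, less where a joint would pass 70% of its speed; a pose out of reach is approached as far as the arm can. A call with a number of a shift or a turn outside -1 to 1 is refused whole. A call with a gripper value outside its range is refused whole. The fingers move at their own pace and stop on an object; "grip_force" is the grip in N (left out, the last holds). Time passes only in rows, so rows that do not move let the fingers close. It gives the time, the measured TCP pose, the force, the opening and the grip force at its end, in the units of the state.
- arm.get_obs(): the state, without advancing time (a new reading comes with each control period).
- arm.snapshot(name): name is "scene" or "top"; returns a dict with "color" (400x640x3 uint8, blue, green, red), "fx", "fy", "cx", "cy" (pixels), "rvec" (rotation vector, rad) and "tvec" (3), from world to camera coordinates, as OpenCV has them. Camera axes: x right, y down, z forward; pixel columns grow to the right and rows downward; lengths in m; the calibration is good to about 2 mm. A picture is of the moment at which its call begins. There is no depth.
- arm.job_done(): hands the job in; it is judged then, once.
Trained networks look in the newest picture that a camera, given by its name, has taken for a name from the list of things; names that differ only in an ending like _2 or _b are one class to them, and where a whole thing is asked for, a point or a joint stands for the part that bears it (a point fixed in the world has none). Each returns a list of dicts, best first, with "p" (0 to 1); they miss things now and then, are a little off and sometimes report something else, mostly with a low value. They report only what shows in the picture. A call takes as long as a camera call.
- arm.search_frame(camera, target): "point" ([row, column] in pixels, amid what is visible of it).
- arm.masks_of(camera, target): "mask" (400x640 bool, what is visible of it) and "point" ([row, column] in pixels, amid what is visible of it).
The state is a dict: "time": time; "qpos": joint angles; "joint_vel": joint speeds; "joint_efforts": joint torques, N m; "position": TCP position; "eef_rot": TCP orientation; "force": force on the tool from outside, world axes, zero at the start; "torque": the same for the moment, N m; "opening": finger opening in m; "grip_force": force on a finger pad.
Only numpy, scipy, OpenCV 4.12 (cv2) and the standard library are available. Lean on these libraries where they do the work, as an engineer would, in place of code of your own. Each camera call takes 0.05 s, during which the arm holds its last target. There are 200 camera calls.

## Task

The pipe flange on the small indexing turntable is to be turned on by one bolt hole for its next tack. With the fingertips only, push the lock lever open, push the upright dark steel peg to turn the click-stop dial anticlockwise (seen from above) by exactly four clicks without going past the fourth, then push the lock lever fully home again so that its nose locks the dial. Push gently, do not grip or lift anything, and leave the things lying round the turntable alone.

Things in the scene. Friction and masses are not known exactly. Their poses are not given: they have to be found in the camera images.
- turntable: Base of the bench indexing turntable: grey round cast foot, 208 mm across, bolted down. Origin on the bench top under the dial's upright axis, z up; its x and y axes are used below. Towards its +y side, at most 135 mm from the axis, stands a block 46 mm high with the detent's spring-loaded roller.
- dial (a joint): Angle of the click-stop dial, rad; 0 as found, grows anticlockwise from above. Bare metal disc on the upright axis, 154 mm over the 24 round lobes of its rim, top face 48 mm above the bench. A click is 15 degrees (0.262 rad): past half way it snaps into the next stop by itself. Getting over takes about 5 N at the peg. It turns without end; while the lever is home it is locked.
- peg (a point): Upright dark steel peg on the dial: plain round post, 16 mm thick, from the dial face (48 mm above the bench) up to 84 mm, 56 mm from the dial axis; this point is on its centre line, 68 mm above the bench. At dial angle 0 it stands 15 degrees anticlockwise from the base's +x axis.
- stub_top (a point): Top of the clamp nut in the middle of the dial, on its axis, 89 mm above the bench. Under it a pipe stub with clamp bar (46 mm long) stands on a steel flange of 72 mm diameter whose top is 56 mm above the bench; all turn with the dial.
- lock_lever (a joint): Angle of the lock lever, rad: 0 fully home (its hooked nose sits between two lobes of the rim and locks the dial), 0.5 fully open at its stop; past 0.25 the dial is free. Grows clockwise seen from above, stays where it is left; 1 to 2 N at its post moves it. It goes home only when the dial rests in a click stop.
- lever_post (a point): Upright black round post at the end of the lock lever, 15 mm thick, from 36 to 62 mm above the bench; this point is on its centre line at 50 mm, 55 mm from the pivot. With the lever home the post lies from the pivot along the base's -y; opening swings it towards the base's -x. 30 mm are free on both sides of its path.
- lever_pivot (a point): Upright pivot axis of the lock lever, 40 mm above the bench, at x -45 mm, y -72 mm in the base's frame.
- pliers: Loose pliers, 190 mm long, 15 mm high, lying left of the turntable; to be left alone. Origin at the middle of the underside.
- box_flints: Loose small carton, 46 x 60 x 30 mm, standing beyond the turntable; to be left alone. Origin at the middle of the underside.
- screwdriver_blue: Loose screwdriver, 189 mm long, 25 mm high, lying right of the turntable; to be left alone. Origin at the middle of the underside.

How it is judged:
On the way, in this order (a step that is already met when the one before it is completed fails the run):
1. the lock lever is pushed open (value of joint lock_lever above 0.28 rad), for 0.1 s.
2. the dial rests in the fourth click stop (value of joint dial between 0.987 and 1.107 rad and velocity of joint dial between -0.05 and 0.05 rad/s), for 0.3 s.
At the end, for the whole second after the job is handed in: The dial rests in the fourth click stop (1.047 rad, within 0.04) and the lock lever is home (below 0.06 rad) (value of joint dial between 1.007 and 1.087 rad and value of joint lock_lever below 0.06 rad and velocity of joint dial between -0.05 and 0.05 rad/s); the robot touches nothing.
It fails at once if the dial is turned over into the fifth click (value of joint dial above 1.2 rad).
It fails at once if the dial is turned the wrong way, past half a click (value of joint dial below -0.14 rad).
It fails at once if the dial or lever is gripped or forced (more than 35 N from the fingers) (contact force between the fingers and dial above 35 N or contact force between the fingers and lock_lever above 35 N).
It fails at once if a thing lying round the turntable is lifted or shoved more than 15 mm (distance of any of pliers, box_flints, screwdriver_blue from where it was at the start of the episode above 0.015 m).
It also fails if it takes over 64 s, if anything falls off the work surface, if the arm or the gripper's body presses on something with over 40 N, if the wrist force passes 120 N, or if a joint passes its speed limit or range.

## Working session

There is one attempt and no reset: what is moved stays moved. The work goes in short steps, Python scripts to look and compute and a tool call to move; the robot and the scene stay as the last step left them, time stands still between calls to the robot, and variables do not carry over. Pictures are saved under pics/ and viewed, at most 10 in all, crops included, and the job is handed in when it is done.

Besides the shell and the picture viewer there is one more tool, called after "Request:" as name(argument=value, ...) on one line, values as JSON. jog_arm: Moves the arm, as the interface text tells. Shifts and turns lie within -1 to 1; 1 stands for 20 mm of shift or 60 degrees of turn. Its arguments: {"type":"object","properties":{"steps":{"type":"array","items":{"type":"array","items":{"type":"number","minimum":-1,"maximum":1}}},"grip_force":{"type":"number"}},"required":["steps"]}

```bash
mkdir -p pics; cat > h.py <<'E'
import numpy as np, cv2
from cell import arm
def ray(s,pt):
    R=cv2.Rodrigues(np.array(s["rvec"],float))[0];t=np.array(s["tvec"],float)
    d=R.T@np.array([(pt[1]-s["cx"])/s["fx"],(pt[0]-s["cy"])/s["fy"],1.]);return -R.T@t,d
def atz(s,pt,z):
    c,d=ray(s,pt);return c+d*(z-c[2])/d[2]
def proj(s,P):
    K=np.array([[s["fx"],0,s["cx"]],[0,s["fy"],s["cy"]],[0,0,1.]])
    return cv2.projectPoints(np.array(P,float).reshape(-1,3),np.array(s["rvec"],float),np.array(s["tvec"],float),K,None)[0][:,0]
E
python3 - <<'E'
from h import *
Z=dict(peg=.068,stub_top=.089,lever_post=.05,lever_pivot=.04,turntable=.03,dial=.048,pliers=.007,box_flints=.015,screwdriver_blue=.012)
for c in("scene","top"):
    s=arm.snapshot(c);cv2.imwrite(f"pics/{c}0.png",s["color"])
    for n,z in Z.items():
        for r in arm.search_frame(c,n)[:2]: print(c,n,round(r["p"],2),np.round(r["point"],1),np.round(atz(s,r["point"],z),3))
o=arm.get_obs();print(o)
E
```

```text
scene peg 0.97 [237.3 303.8] [0.542 0.036 0.068]
scene lever_post 0.5 [217.8 344.5] [ 0.555 -0.095  0.05 ]
scene lever_pivot 0.95 [241.3 298.9] [0.564 0.036 0.04 ]
scene turntable 0.85 [244.4 303.3] [0.558 0.028 0.03 ]
scene dial 0.65 [238.8 305.7] [0.554 0.024 0.048]
scene pliers 0.8 [306.1 212. ] [0.543 0.279 0.007]
scene box_flints 0.69 [180.  305.3] [ 0.784 -0.141  0.015]
scene screwdriver_blue 0.63 [214.7 445. ] [ 0.438 -0.337  0.012]
top peg 0.97 [202.7 292.8] [0.574 0.004 0.068]
top stub_top 0.91 [206.5 290.1] [0.56  0.01  0.089]
top lever_pivot 0.94 [209.8 291.6] [0.555 0.011 0.04 ]
top turntable 0.7 [208.8 294.7] [0.559 0.002 0.03 ]
top dial 0.9 [203.6 289.9] [0.573 0.016 0.048]
top dial 0.61 [209.3 293.4] [0.555 0.004 0.048]
top pliers 0.61 [216.  206.3] [0.537 0.29  0.007]
top box_flints 0.51 [139.9 339.3] [ 0.781 -0.136  0.015]
top screwdriver_blue 0.83 [245.  411.5] [ 0.45  -0.357  0.012]
{'time': 1.0, 'qpos': array([-9.59394160e-01,  3.84661694e-01,  7.91168604e-03, -3.14884243e-05,
       -1.19401843e+00, -2.58598074e-01]), 'joint_vel': array([-4.91354541e-04,  1.85292172e-03,  9.30617589e-04,  2.56294230e-05,
       -2.36420455e-05, -6.41818663e-04]), 'joint_efforts': array([-1.95032903e-04, -3.92094290e+01,  1.88616961e+01,  4.19054702e+00,
       -3.17110043e-04,  5.28527579e-06]), 'position': array([ 0.21597635, -0.58646816,  0.23133513]), 'eef_rot': array([-5.51289054e-01,  3.09280522e+00, -2.03453359e-05]), 'force': array([ 0.75583629,  0.64014423, -0.02220833]), 'torque': array([0.02440773, 0.00331833, 0.01146464]), 'grip_force': 0.0, 'opening': 0.08505962904526042}
```

View pics/top0.png

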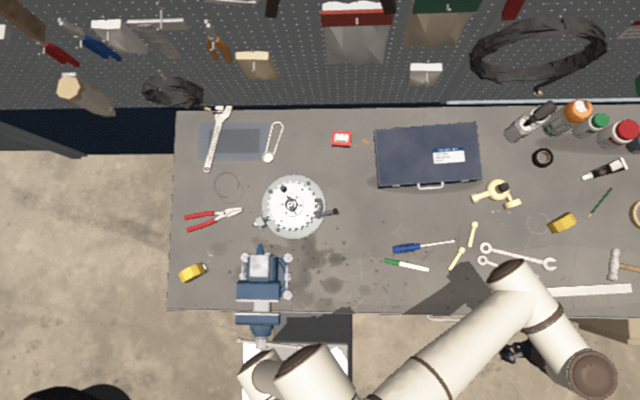

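View pics/scene0.png

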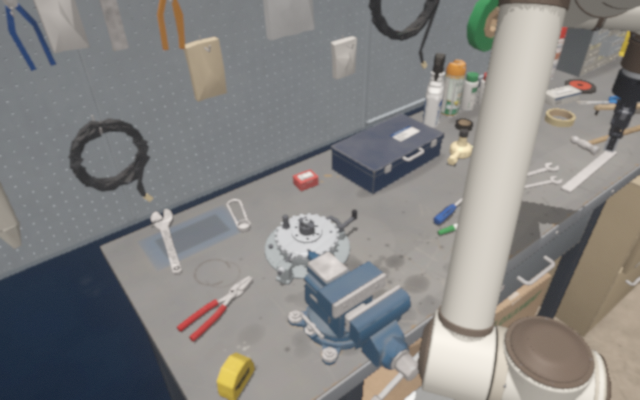

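```bash
python3 - <<'E'
import cv2,numpy as np
a=cv2.imread("pics/top0.png")[160:260,235:360];b=cv2.imread("pics/scene0.png")[190:300,250:375]
f=lambda i:cv2.resize(i,(600,int(600*i.shape[0]/i.shape[1])),interpolation=cv2.INTER_CUBIC)
cv2.imwrite("pics/z1.png",f(a));cv2.imwrite("pics/z2.png",f(b))
E
```

```text
(no output)
```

View pics/z1.png

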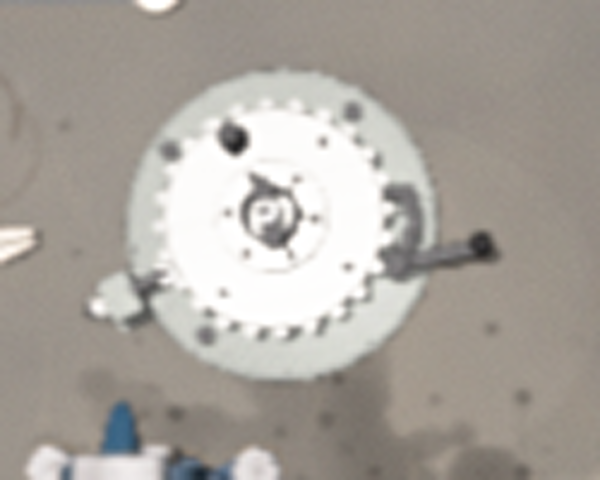

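View pics/z2.png

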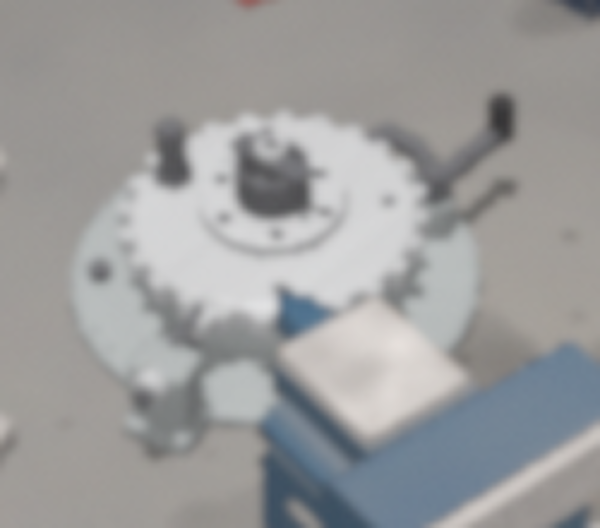

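```bash
cat > fit.py <<'E'
from h import *
from scipy.optimize import least_squares
S={c:arm.snapshot(c) for c in("scene","top")}
a=np.radians(15)
M={"peg":(.056*np.cos(a),.056*np.sin(a),.084),"post":(-.045,-.127,.062),"piv":(-.045,-.072,.045),"stub":(0,0,.089)}
O=[("top","peg",283.7,188.3),("top","post",335.4,210.4),("top","piv",318.5,214.4),("top","stub",291.2,204.5),
("scene","post",354.6,210.8),("scene","peg",285.8,215.8),("scene","stub",306.7,219.8)]
def W(p,m):
    c,s=np.cos(p[2]),np.sin(p[2]);return np.array([p[0]+c*m[0]-s*m[1],p[1]+s*m[0]+c*m[1],m[2]])
f=lambda p:np.concatenate([proj(S[c],W(p,M[n]))[0]-[u,v] for c,n,u,v in O])
r=least_squares(f,[.56,.0,.3],loss="soft_l1");print(r.x,np.degrees(r.x[2]));print(r.fun.reshape(-1,2).round(1))
for n in M: print(n,W(r.x,M[n]).round(4), [proj(S[c],W(r.x,M[n]))[0].round(1) for c in S])
E
python3 fit.py
```

```text
[0.5668428  0.00830634 0.22420142] 12.845795391747389
[[-1.3 -0.2]
 [ 0.1 -0. ]
 [-0.3  0.4]
 [-0.6 -0.3]
 [ 0.4 -0.9]
 [ 0.2 -0.5]
 [ 0.5  0.1]]
peg [0.6164 0.0345 0.084 ] [array([286. , 215.3]), array([282.4, 188.1])]
post [ 0.5512 -0.1255  0.062 ] [array([355. , 209.9]), array([335.5, 210.4])]
piv [ 0.539  -0.0719  0.045 ] [array([341.3, 226.5]), array([318.2, 214.8])]
stub [0.5668 0.0083 0.089 ] [array([307.2, 219.9]), array([290.6, 204.2])]
```

Request:
jog_arm(steps=[[0, 0, 0, 0, 0, 0.112, 1], [0, 0, 0, 0, 0, 0.112, 1], [0, 0, 0, 0, 0, 0.112, 1], [-0.8, 1, 0, 0, 0, 0, 1], [-0.8, 1, 0, 0, 0, 0, 1]])

```text
time: 1.6
position: [0.2479, -0.5463, 0.231]
eef_rot: [-0.001, -3.141, -0.0]
force: [0.4, -0.9, -0.6]
opening: 0.0123
grip_force: 0.0
```

Request:
jog_arm(steps=[[-0.8, 1, 0, 0, 0, 0, 1], [-0.8, 1, 0, 0, 0, 0, 1], [-0.8, 1, 0, 0, 0, 0, 1], [-0.8, 1, 0, 0, 0, 0, 1], [-0.8, 1, 0, 0, 0, 0, 1]])

```text
time: 2.1
position: [0.3284, -0.4455, 0.2315]
eef_rot: [-0.001, 3.141, -0.0]
force: [0.4, 0.1, 0.3]
opening: -0.0001
grip_force: 0.0
```

Request:
jog_arm(steps=[[-0.8, 1, 0, 0, 0, 0, 1], [-0.8, 1, 0, 0, 0, 0, 1], [-0.8, 1, 0, 0, 0, 0, 1], [-0.8, 1, 0, 0, 0, 0, 1], [-0.8, 1, 0, 0, 0, 0, 1]])

```text
time: 2.6
position: [0.4083, -0.3454, 0.2315]
eef_rot: [-0.002, 3.141, -0.0]
force: [-0.3, -1.0, -0.1]
opening: 0.0
grip_force: 0.0
```

Request:
jog_arm(steps=[[-0.8, 1, 0, 0, 0, 0, 1], [-0.8, 1, 0, 0, 0, 0, 1], [-0.8, 1, 0, 0, 0, 0, 1], [-0.8, 1, 0, 0, 0, 0, 1], [-0.8, 1, 0, 0, 0, 0, 1]])

```text
time: 3.1
position: [0.4882, -0.2453, 0.2315]
eef_rot: [-0.002, 3.141, -0.0]
force: [0.5, 0.1, 0.3]
opening: 0.0001
grip_force: 0.0
```

Request:
jog_arm(steps=[[-0.8, 1, 0, 0, 0, 0, 1], [-0.8, 1, 0, 0, 0, 0, 1], [-0.8, 1, 0, 0, 0, 0, 1], [-0.8, 1, 0, 0, 0, 0, 1], [-0.8, 1, 0, 0, 0, 0, 1]])

```text
time: 3.6
position: [0.5682, -0.1453, 0.2314]
eef_rot: [-0.002, 3.141, -0.0]
force: [-0.1, 0.3, -0.9]
opening: -0.0001
grip_force: 0.0
```

Request:
jog_arm(steps=[[-0.55, 0.95, 1, 0, 0, 0, 1], [0, 0, 1, 0, 0, 0, 1], [0, 0, 1, 0, 0, 0, 1], [0, 0, 1, 0, 0, 0, 1], [0, 0, 1, 0, 0, 0, 1]])

```text
time: 4.1
position: [0.5787, -0.127, 0.1306]
eef_rot: [-0.002, 3.141, -0.0]
force: [0.1, 0.2, 1.0]
opening: 0.0002
grip_force: 0.0
```

Request:
jog_arm(steps=[[0, 0, 1, 0, 0, 0, 1], [0, 0, 1, 0, 0, 0, 1], [0, 0, 0, 0, 0, 0, 1]])

```text
time: 4.4
position: [0.5765, -0.127, 0.0885]
eef_rot: [0.001, -3.135, -0.001]
force: [-0.2, -0.2, -0.7]
opening: -0.0
grip_force: 0.0
```

```bash
cat > look.py <<'E'
import sys
from h import *
n=sys.argv[1]
def z(c,r0,r1,c0,c1):
    s=arm.snapshot(c)["color"][r0:r1,c0:c1];return cv2.resize(s,(390,int(390*(r1-r0)/(c1-c0))),interpolation=cv2.INTER_CUBIC)
a=z("top",160,260,250,380);b=z("scene",180,280,265,395)
cv2.imwrite(f"pics/{n}.png",np.hstack([a,b]))
E
python3 look.py a1
```

```text
(no output)
```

View pics/a1.png

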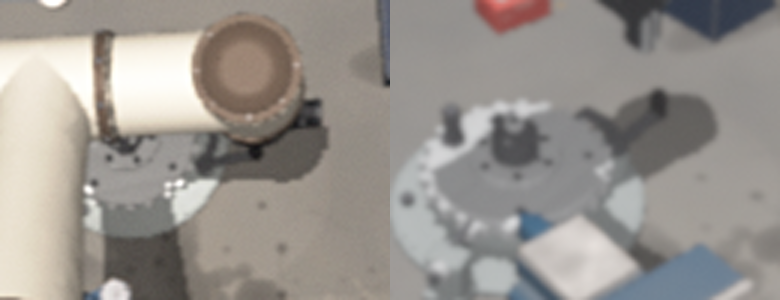

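```bash
python3 -c "
from h import *
o=arm.get_obs();print(o['qpos'].round(3),o['position'],o['eef_rot'],o['force'])"
```

```text
[ 5.700e-02  4.630e-01 -2.530e-01  1.000e-03 -8.550e-01 -1.627e+00] [ 0.57883782 -0.12726595  0.09159439] [ 2.04444863e-03 -3.14153433e+00  7.19616266e-04] [ 0.4378946  -0.01939235  1.07762457]
```

Request:
jog_arm(steps=[[0, 0, 0.8, 0, 0, 0, 1], [0, 0, 0.8, 0, 0, 0, 1], [0, 0, 0.8, 0, 0, 0, 1], [0, 0, 0, 0, 0, 0, 1]])

```text
time: 4.9
position: [0.578, -0.1271, 0.0428]
eef_rot: [0.001, -3.14, -0.0]
force: [-0.2, -0.0, 0.3]
opening: 0.0001
grip_force: 0.0
```

Request:
jog_arm(steps=[[0.15, 0, 0, 0, 0, 0, 1], [0.15, 0, 0, 0, 0, 0, 1], [0.15, 0, 0, 0, 0, 0, 1], [0, 0, 0, 0, 0, 0, 1]])

```text
time: 5.3
position: [0.5697, -0.1272, 0.0443]
eef_rot: [-0.002, 3.14, -0.0]
force: [0.3, 0.1, 1.3]
opening: 0.0001
grip_force: 0.1
```

Request:
jog_arm(steps=[[0.15, 0, 0, 0, 0, 0, 1], [0.15, 0, 0, 0, 0, 0, 1], [0.15, 0, 0, 0, 0, 0, 1], [0, 0, 0, 0, 0, 0, 1]])

```text
time: 5.7
position: [0.5601, -0.1271, 0.0434]
eef_rot: [0.001, -3.141, -0.0]
force: [1.2, 0.6, 1.4]
opening: -0.0002
grip_force: 0.5
```

Request:
jog_arm(steps=[[0.15, 0, 0, 0, 0, 0, 1], [0.15, 0, 0, 0, 0, 0, 1], [0.15, 0, 0, 0, 0, 0, 1], [0, 0, 0, 0, 0, 0, 1]])

```text
time: 6.1
position: [0.5506, -0.1271, 0.0431]
eef_rot: [0.001, -3.14, -0.0]
force: [0.2, -0.9, 0.6]
opening: 0.0
grip_force: 0.3
```

Request:
jog_arm(steps=[[0.1, 0, 0, 0, 0, 0, 1], [0.1, 0, 0, 0, 0, 0, 1], [0, 0, 0, 0, 0, 0, 1]])

```text
time: 6.4
position: [0.5471, -0.127, 0.0432]
eef_rot: [0.001, -3.141, -0.0]
force: [0.9, 0.4, -0.3]
opening: 0.0002
grip_force: 0.4
```

```bash
python3 look.py a2
```

```text
(no output)
```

View pics/a2.png

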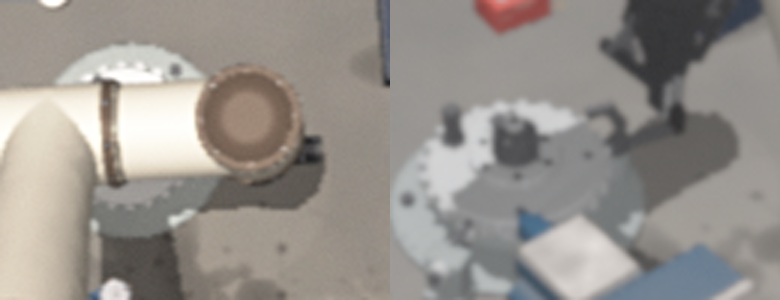

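Request:
jog_arm(steps=[[0.07, 0, 0, 0, 0, 0, 1], [0.07, 0, 0, 0, 0, 0, 1], [0, 0, 0, 0, 0, 0, 1]])

```text
time: 6.8
position: [0.5446, -0.1271, 0.0433]
eef_rot: [-0.001, 3.142, 0.0]
force: [0.9, -0.4, -0.2]
opening: -0.0004
grip_force: 0.6
```

Request:
jog_arm(steps=[[-0.5, 0, 0, 0, 0, 0, 1], [-0.5, 0, 0, 0, 0, 0, 1], [0, 0, -1, 0, 0, 0, 1], [0, 0, -1, 0, 0, 0, 1], [0, 0, -1, 0, 0, 0, 1]])

```text
time: 7.3
position: [0.5652, -0.1273, 0.1037]
eef_rot: [0.001, -3.14, 0.0]
force: [-0.6, 0.2, -0.1]
opening: -0.0
grip_force: 0.0
```

```bash
python3 - <<'E'
import numpy as np
b=np.array([.5668,.0083]);th=.2242
n=np.radians(148);N=np.array([np.cos(n),np.sin(n)]);L=np.array([N[1],-N[0]]) # outward
p0=b+.056*np.array([np.cos(th+.2618),np.sin(th+.2618)])
print("peg",p0,"n",(p0-b)@N,"lat",(p0-b)@L)
for nn in(-.0284-.019-.012,-.0284-.019,):print(nn,b+nn*N+.054*L)
for k in(0,1,2,3,3.5,3.8,4,4.5):
  ph=th+.2618*(1+k);print(k,b+(.056*np.cos(n-ph)-.019)*N+.054*L)
E
```

```text
peg [0.61631566 0.0344572 ] n -0.028130462675145206 lat 0.048421865615466166
-0.059399999999999994 [0.6457897  0.02261739]
-0.0474 [0.63561312 0.02897642]
0 [0.63538454 0.02911926]
1 [0.62394347 0.03626843]
2 [0.61165635 0.04394628]
3 [0.59936052 0.05162957]
3.5 [0.59347275 0.05530865]
3.8 [0.59008213 0.05742735]
4 [0.58789392 0.05879469]
4.5 [0.58271949 0.06202804]
```

Request:
jog_arm(steps=[[-0.5, 0.9, -1, 0, 0, 0, 1], [-0.5, 0.95, 0, 0, 0, 0, 1], [-0.5, 0.95, 0, 0, 0, 0, 1], [-0.5, 0.95, 0, 0, 0, 0, 1], [-0.5, 0.95, 0, 0, 0, 0, 1]])

```text
time: 7.8
position: [0.6154, -0.0321, 0.1231]
eef_rot: [0.001, -3.141, 0.0]
force: [1.1, 0.1, 0.1]
opening: -0.0002
grip_force: 0.0
```

Request:
jog_arm(steps=[[-0.5, 0.95, 0, 0, 0, 0, 1], [-0.5, 0.95, 0, 0, 0, 0, 1], [-0.5, 0.9, 0, 0, 0, 0, 1], [0, 0, 0, 0, 0, 0.133, 1], [0, 0, 0, 0, 0, 0.133, 1]])

```text
time: 8.3
position: [0.6453, 0.0245, 0.1229]
eef_rot: [-0.442, -3.11, 0.0]
force: [-0.4, -0.3, -0.2]
opening: -0.0001
grip_force: 0.0
```

Request:
jog_arm(steps=[[0, 0, 0, 0, 0, 0.133, 1], [0, 0, 0, 0, 0, 0.133, 1], [0, 0, 0, 0, 0, 0, 1]])

```text
time: 8.6
position: [0.645, 0.0236, 0.1232]
eef_rot: [-0.862, -3.021, 0.0]
force: [0.2, -0.2, -0.7]
opening: 0.0001
grip_force: 0.0
```

```bash
python3 look.py a3; python3 - <<'E'
from h import *
o=arm.get_obs();R=cv2.Rodrigues(o['eef_rot'])[0];p=o['position']
print(p,R.round(3).tolist(),"tool shift to start",(R.T@(np.array([.6458,.0226,.062])-p)/.02).round(2))
E
```

```text
[0.64486222 0.02341622 0.12319638] [[-0.851, 0.525, -0.0], [0.525, 0.851, -0.0], [0.0, -0.0, -1.0]] tool shift to start [-0.06 -0.01  3.06]
```

View pics/a3.png

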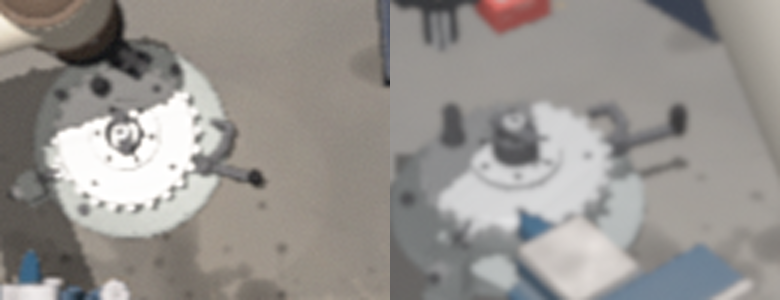

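Request:
jog_arm(steps=[[0, 0, 1, 0, 0, 0, 1], [0, 0, 1, 0, 0, 0, 1], [0, 0, 0.5, 0, 0, 0, 1], [0, 0, 0.5, 0, 0, 0, 1], [0, 0, 0, 0, 0, 0, 1]])

```text
time: 9.2
position: [0.644, 0.0228, 0.062]
eef_rot: [-0.861, -3.019, 0.002]
force: [0.2, 0.4, -0.1]
opening: -0.0001
grip_force: 0.0
```

Request:
jog_arm(steps=[[0.2, 0, 0, 0, 0, 0, 1], [0.15, 0, 0, 0, 0, 0, 1], [0, 0, 0, 0, 0, 0, 1]])

```text
time: 9.5
position: [0.6387, 0.027, 0.0643]
eef_rot: [0.861, 3.02, 0.001]
force: [1.3, -0.3, -0.4]
opening: 0.0002
grip_force: 0.0
```

Request:
jog_arm(steps=[[0.1, 0, 0, 0, 0, 0, 1], [0.1, 0, 0, 0, 0, 0, 1], [0, 0, 0, 0, 0, 0, 1]])

```text
time: 9.8
position: [0.6365, 0.0285, 0.064]
eef_rot: [0.861, 3.018, 0.001]
force: [3.4, -2.5, -0.4]
opening: 0.0001
grip_force: 2.2
```

Request:
jog_arm(steps=[[0.1, 0, 0, 0, 0, 0, 1], [0, 0, 0, 0, 0, 0, 1]])

```text
time: 10.0
position: [0.6359, 0.03, 0.0641]
eef_rot: [0.86, 3.016, 0.003]
force: [5.9, -2.4, -1.9]
opening: -0.0
grip_force: 2.8
```

Request:
jog_arm(steps=[[0.15, 0, 0, 0, 0, 0, 1], [0.15, 0, 0, 0, 0, 0, 1], [0.15, 0, 0, 0, 0, 0, 1], [0.15, 0, 0, 0, 0, 0, 1], [0.15, 0, 0, 0, 0, 0, 1]])

```text
time: 10.5
position: [0.6219, 0.038, 0.0635]
eef_rot: [0.861, 3.018, 0.002]
force: [4.2, 0.5, -1.5]
opening: 0.0001
grip_force: 1.8
```

Request:
jog_arm(steps=[[0.15, 0, 0, 0, 0, 0, 1], [0.15, 0, 0, 0, 0, 0, 1], [0.15, 0, 0, 0, 0, 0, 1], [0.15, 0, 0, 0, 0, 0, 1], [0.15, 0, 0, 0, 0, 0, 1]])

```text
time: 11.0
position: [0.608, 0.0455, 0.0631]
eef_rot: [0.863, 3.021, -0.0]
force: [2.8, -0.6, -1.0]
opening: -0.0003
grip_force: 1.0
```

Request:
jog_arm(steps=[[0.15, 0, 0, 0, 0, 0, 1], [0.15, 0, 0, 0, 0, 0, 1], [0.15, 0, 0, 0, 0, 0, 1], [0.1, 0, 0, 0, 0, 0, 1], [0, 0, 0, 0, 0, 0, 1]])

```text
time: 11.5
position: [0.5988, 0.0511, 0.0634]
eef_rot: [0.862, 3.02, -0.001]
force: [2.4, -1.9, -2.0]
opening: 0.0001
grip_force: 1.9
```

```bash
python3 look.py a4
```

```text
(no output)
```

View pics/a4.png

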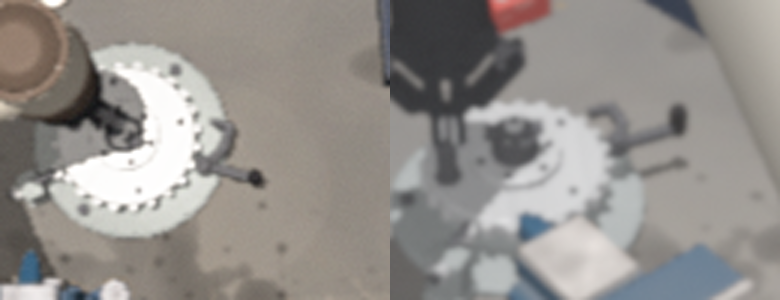

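Request:
jog_arm(steps=[[0.08, 0, 0, 0, 0, 0, 1], [0.08, 0, 0, 0, 0, 0, 1], [0.08, 0, 0, 0, 0, 0, 1], [0, 0, 0, 0, 0, 0, 1]])

```text
time: 12.0
position: [0.594, 0.0545, 0.0633]
eef_rot: [-0.862, -3.02, -0.001]
force: [0.5, 0.0, 0.1]
opening: 0.0001
grip_force: 0.0
```

Request:
jog_arm(steps=[[0.06, 0, 0, 0, 0, 0, 1], [0, 0, 0, 0, 0, 0, 1]])

```text
time: 12.2
position: [0.5934, 0.055, 0.0633]
eef_rot: [-0.862, -3.021, -0.0]
force: [-0.1, 0.4, 0.7]
opening: 0.0001
grip_force: 0.0
```

Request:
jog_arm(steps=[[0.06, 0, 0, 0, 0, 0, 1], [0, 0, 0, 0, 0, 0, 1]])

```text
time: 12.4
position: [0.5924, 0.0554, 0.0633]
eef_rot: [-0.862, -3.021, -0.0]
force: [-0.4, 0.2, -0.3]
opening: 0.0001
grip_force: 0.0
```

Request:
jog_arm(steps=[[-0.4, 0, 0, 0, 0, 0, 1], [-0.4, 0, -0.5, 0, 0, 0, 1], [0, 0, -1, 0, 0, 0, 1], [0, 0, -1, 0, 0, 0, 1], [0, 0, -0.5, 0, 0, 0, 1]])

```text
time: 12.9
position: [0.608, 0.0466, 0.1259]
eef_rot: [0.862, 3.017, 0.003]
force: [-0.2, -0.5, 0.3]
opening: -0.0004
grip_force: 0.0
```

Request:
jog_arm(steps=[[0, 0, 0, 0, 0, -0.133, 1], [0, 0, 0, 0, 0, -0.133, 1], [0, 0, 0, 0, 0, -0.133, 1], [0, 0, 0, 0, 0, -0.133, 1], [0, -1, 0, 0, 0, 0, 1]])

```text
time: 13.4
position: [0.6068, 0.0278, 0.1235]
eef_rot: [-0.009, 3.141, 0.001]
force: [0.2, -0.2, -0.1]
opening: 0.0003
grip_force: 0.0
```

Request:
jog_arm(steps=[[0, -1, 0, 0, 0, 0, 1], [0, -1, 0, 0, 0, 0, 1], [0, -1, 0, 0, 0, 0, 1], [0, -1, 0, 0, 0, 0, 1], [0, -1, 0, 0, 0, 0, 1]])

```text
time: 13.9
position: [0.6065, -0.0743, 0.1235]
eef_rot: [-0.001, 3.142, 0.0]
force: [1.1, 0.0, 0.3]
opening: -0.0001
grip_force: 0.0
```

Request:
jog_arm(steps=[[0, -1, 0, 0, 0, 0, 1], [0, -1, 0, 0, 0, 0, 1], [0, -1, 0, 0, 0, 0, 1], [0, 0, 0, 0, 0, 0, 1]])

```text
time: 14.3
position: [0.6063, -0.1355, 0.1233]
eef_rot: [-0.003, -3.141, 0.0]
force: [0.5, -0.0, -0.9]
opening: -0.0002
grip_force: 0.0
```

```bash
python3 look.py a5; python3 - <<'E'
from h import *
import sys
b=np.array([.5668,.0083]);th=.2242
S={c:arm.snapshot(c) for c in("scene","top")}
for k in(3,4,5):
  ph=th+.2618*(1+k);P=[*(b+.056*np.array([np.cos(ph),np.sin(ph)])),.084]
  t=proj(S["top"],P)[0];s=proj(S["scene"],P)[0]
  print(k,"a5 px top",(t-[250,160])*3,"scene",(s-[265,180])*3+[390,0])
for q in(0,.3,.4,.5):
  m=np.array([-.045-.055*np.sin(q),-.072-.055*np.cos(q)]);c,s=np.cos(th),np.sin(th)
  P=[b[0]+c*m[0]-s*m[1],b[1]+s*m[0]+c*m[1],.062]
  print("lever",q,np.round(P,4),(proj(S["top"],P)[0]-[250,160])*3,(proj(S["scene"],P)[0]-[265,180])*3+[390,0])
E
```

```text
3 a5 px top [ 69.71020116 116.69206627] scene [447.65071755 141.72249698]
4 a5 px top [ 66.98017616 130.93833688] scene [455.59764164 152.9068801 ]
5 a5 px top [ 68.00372676 145.37454178] scene [467.98841408 162.30838084]
lever 0 [ 0.5512 -0.1255  0.062 ] [256.57250741 151.14543976] [660.10107344  89.59960483]
lever 0.3 [ 0.5348 -0.1267  0.062 ] [257.7326789  167.38792983] [674.38320521  98.98593563]
lever 0.4 [ 0.5293 -0.1261  0.062 ] [257.02955474 172.79964224] [678.17395929 102.67444745]
lever 0.5 [ 0.524  -0.1248  0.062 ] [255.78734675 178.1187584 ] [681.40831678 106.5912141 ]
```

View pics/a5.png

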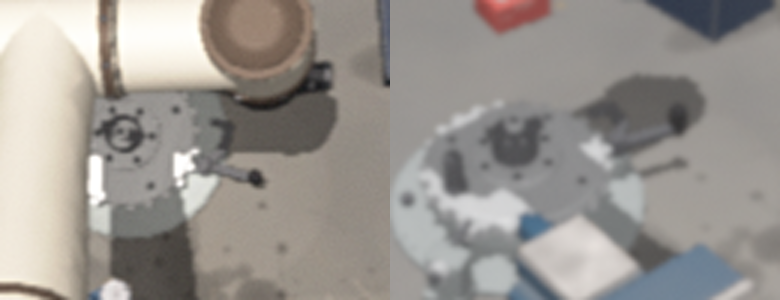

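Request:
jog_arm(steps=[[1, 0.45, 0, 0, 0, 0, 1], [1, 0, 0, 0, 0, 0, 1], [1, 0, 0, 0, 0, 0, 1], [1, 0, 0, 0, 0, 0, 1], [1, 0, 0, 0, 0, 0, 1]])

```text
time: 15.0
position: [0.5057, -0.1234, 0.1235]
eef_rot: [-0.004, 3.141, 0.0]
force: [0.7, -0.7, -0.2]
opening: -0.0001
grip_force: 0.0
```

Request:
jog_arm(steps=[[0.5, 0, 0, 0, 0, 0, 1], [0, 0, 1, 0, 0, 0, 1], [0, 0, 1, 0, 0, 0, 1], [0, 0, 1, 0, 0, 0, 1], [0, 0, 0.5, 0, 0, 0, 1]])

```text
time: 15.5
position: [0.496, -0.1239, 0.052]
eef_rot: [0.003, -3.14, -0.0]
force: [-0.1, 0.4, 0.5]
opening: -0.0001
grip_force: 0.0
```

Request:
jog_arm(steps=[[0, 0, 0.45, 0, 0, 0, 1], [-0.1, 0, 0, 0, 0, 0, 1], [-0.1, 0, 0, 0, 0, 0, 1], [0, 0, 0, 0, 0, 0, 1]])

```text
time: 15.9
position: [0.5016, -0.1243, 0.0451]
eef_rot: [-0.002, 3.139, -0.0]
force: [0.4, 0.8, 0.7]
opening: -0.0002
grip_force: 0.0
```

Request:
jog_arm(steps=[[-0.2, 0, 0, 0, 0, 0, 1], [-0.2, 0, 0, 0, 0, 0, 1], [-0.2, 0, 0, 0, 0, 0, 1], [-0.2, 0, 0, 0, 0, 0, 1], [0, 0, 0, 0, 0, 0, 1]])

```text
time: 16.4
position: [0.5168, -0.1244, 0.0442]
eef_rot: [-0.001, 3.142, -0.0]
force: [-0.4, 0.2, -0.1]
opening: -0.0001
grip_force: 0.4
```

Request:
jog_arm(steps=[[-0.15, 0, 0, 0, 0, 0, 1], [-0.15, 0, 0, 0, 0, 0, 1], [-0.15, 0, 0, 0, 0, 0, 1], [-0.15, 0, 0, 0, 0, 0, 1], [0, 0, 0, 0, 0, 0, 1]])

```text
time: 16.9
position: [0.5292, -0.1242, 0.0443]
eef_rot: [-0.002, 3.14, 0.0]
force: [-0.6, 0.1, 0.2]
opening: -0.0
grip_force: 0.3
```

Request:
jog_arm(steps=[[-0.07, 0, 0, 0, 0, 0, 1], [-0.07, 0, 0, 0, 0, 0, 1], [0, 0, 0, 0, 0, 0, 1]])

```text
time: 17.2
position: [0.5315, -0.1241, 0.0443]
eef_rot: [-0.002, 3.141, 0.0]
force: [-0.6, -0.1, 0.1]
opening: -0.0002
grip_force: 0.5
```

Request:
jog_arm(steps=[[-0.07, 0, 0, 0, 0, 0, 1], [0, 0, 0, 0, 0, 0, 1]])

```text
time: 17.4
position: [0.5328, -0.1241, 0.0443]
eef_rot: [-0.002, 3.141, 0.0]
force: [-0.7, 0.4, -0.5]
opening: 0.0004
grip_force: 0.6
```

Keep nudging until the end stop shows as a force.

Request:
jog_arm(steps=[[-0.05, 0, 0, 0, 0, 0, 1], [0, 0, 0, 0, 0, 0, 1]])

```text
time: 17.6
position: [0.5332, -0.1242, 0.0443]
eef_rot: [0.001, -3.141, -0.0]
force: [-2.9, 1.0, 0.9]
opening: -0.0001
grip_force: 1.1
```

Request:
jog_arm(steps=[[-0.05, 0, 0, 0, 0, 0, 1], [0, 0, 0, 0, 0, 0, 1]])

```text
time: 17.8
position: [0.5334, -0.1243, 0.0441]
eef_rot: [0.001, -3.139, -0.0]
force: [-5.4, 1.3, 3.3]
opening: -0.0
grip_force: 2.5
```

Request:
jog_arm(steps=[[-0.05, 0, 0, 0, 0, 0, 1], [0, 0, 0, 0, 0, 0, 1]])

```text
time: 18.0
position: [0.5335, -0.1243, 0.044]
eef_rot: [0.001, -3.137, -0.0]
force: [-6.4, 1.4, 4.1]
opening: -0.0002
grip_force: 3.2
```

Request:
jog_arm(steps=[[0.5, 0, 0, 0, 0, 0, 1], [0.5, 0, 0, 0, 0, 0, 1], [0, 0, -1, 0, 0, 0, 1], [0, 0, -1, 0, 0, 0, 1], [0, 0, -1, 0, 0, 0, 1]])

```text
time: 18.5
position: [0.5158, -0.1244, 0.1053]
eef_rot: [-0.002, 3.139, -0.0]
force: [0.6, 0.5, 0.3]
opening: 0.0002
grip_force: 0.0
```

Request:
jog_arm(steps=[[0, -1, -1, 0, 0, 0, 1], [0, -1, -1, 0, 0, 0, 1], [0, -1, -1, 0, 0, 0, 1], [0, -1, 0, 0, 0, 0, 1], [0, -1, 0, 0, 0, 0, 1]])

```text
time: 19.0
position: [0.5163, -0.2253, 0.1657]
eef_rot: [-0.002, 3.137, -0.001]
force: [0.2, 0.8, -0.9]
opening: -0.0
grip_force: 0.0
```

Request:
jog_arm(steps=[[0, -1, 0, 0, 0, 0, 1], [0, -1, 0, 0, 0, 0, 1], [0, -1, 0, 0, 0, 0, 1], [0, 0, 0, 0, 0, 0, 1], [0, 0, 0, 0, 0, 0, 1]])

```text
time: 19.5
position: [0.5156, -0.2845, 0.1643]
eef_rot: [0.0, 3.141, -0.0]
force: [0.8, -0.0, 0.5]
opening: -0.0001
grip_force: 0.0
```

```bash
python3 look.py a6
```

```text
(no output)
```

View pics/a6.png

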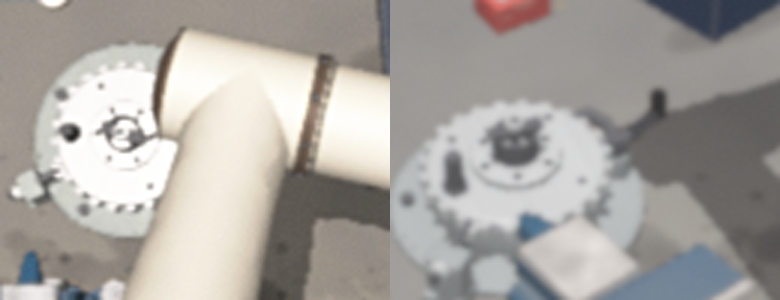

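The post top is at (658, 92), which is the home position. The peg is at (455, 153) in the scene view and (69, 131) in the top view, which is the fourth stop.

```bash
python3 -c "
from cell import arm
print(arm.job_done())"
```

```text
the job is handed in; nothing more can be done
None
```

The job is handed in, with no verdict returned: the last pictures show the dial turned anticlockwise into the fourth click stop, the lock lever pushed home against its stop, and the arm clear of the turntable.

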